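Draw the long ruler out of the hooded instrument case

TASK

Turn the brass latch on the drawing-instrument case clockwise until it clicks over, so that its arm is off the long ruler, while the ruler still lies in the case. Then tilt the long ruler out past the hood and finish holding it in the gripper, level and still, above the case, all of it at least 100 mm higher than the hood. Do not put it down or let go, and do not disturb the other things.

Things in the scene. Friction and masses are not known exactly. Their poses are not given: they have to be found in the camera images.
- latch_grip (a point): Brass turn-latch on the end block at the case's open end: point on its vertical axis, 96 mm above the table, at grip height. Grip: upright bar 48 mm long, 16 thick, free to hold from 73 to 108 mm above the table, on a hub of 20 mm radius. In line with it a keeper arm, 14 mm wide, reaches 95 mm from the axis, 63 to 71 mm above the table. Site y axis: along bar and arm; z up.
- latch (a joint): Turn of the latch, rad, growing clockwise seen from above. 0: the keeper arm points along the case over the ruler's free end; 1.4: stop, the arm sticks out across the case on its +x side, off the ruler. A spring detent resists by about 0.15 N m at first, less and less up to 0.7, then snaps it on to the far end (a click). Let go before that it springs back to 0.
- case: Fixed wooden drawing-instrument case, a trough. Origin on the table under the middle of its inside; y axis along it towards the hood, z up. Inside x -60 to 60, y -185 to 185 mm; floor top 6 mm above the table. Side walls 8 mm thick, tops at 56 mm. End block y -185 to -239, top at 60 mm, with the latch at y -212. All free of cover for y below 98 mm (see the hood).
- hood_mouth (a point): Middle of the lower edge of the mouth of the case's fixed hood, 68 mm above the table; axes as the case. The hood is as wide as the case, covers it from here (case y = 98 mm) to its end at y = 195 (end wall inside at 185), top 76 mm above the table, open towards -y.
- ruler_center (a point): Centre (half-way up) of the long pale wooden ruler lying loose on the case's floor: a straight bar 340 mm long, 24 wide, 18 thick, brass ends, about 0.17 kg, balanced at its centre. x axis along it towards the hooded end, z up. Some 75 to 85 mm of it lies under the hood: the open top (283 mm) is shorter than the ruler.
- ruler_hood_end (a point): Middle of the ruler's end face under the hood.
- ruler_free_end (a point): Middle of the ruler's other end face, under the latch's keeper arm at the start, 15 to 25 mm from the end block.
- eraser: Bystander: white eraser, 22 x 45 x 12 mm, lying in the case beside the ruler near its free end. Origin under its centre.
- short_ruler: Bystander: a short ruler of the same pale wood, 150 x 24 x 18 mm, on the table. Not the one to take. Origin under its centre.
- mug: Bystander: white mug, 76 mm wide, 90 mm tall. Origin under its centre.
- ink: Bystander: glass ink jar, 52 mm wide, 65 mm tall. Origin under its centre.
- weight: Bystander: brass paperweight, 68 mm wide, 50 mm tall. Origin under its centre.
- book: Bystander: blue book lying flat, 150 x 210 x 30 mm. Origin under its centre.

How it is judged:
On the way, in this order (a step that is already met when the one before it is completed fails the run):
1. the latch is clicked over while the ruler still lies in the case (value of joint latch above 1.15 rad and distance of ruler_center from where it was at the start of the episode below 0.03 m), for 0.2 s.
2. the ruler is wholly out of the case, in the gripper (height (world z) of each of ruler_hood_end, ruler_free_end above 0.15 m and contact force between the fingers and ruler above 0.5 N), for 0.2 s.
At the end, for the whole second after the job is handed in: Latch past 1.15 rad; the fingers hold the ruler, which does not touch the case, is level within 15 degrees, under 40 mm/s, its centre over 165 mm and both ends over 150 mm above the table, its centre within 220 mm of the case origin seen from above (all of step 2 and value of joint latch above 1.15 rad and height (world z) of ruler_center above 0.165 m and contact force between ruler and case below 0.2 N and angle between ruler_center's own x axis and vertical between 1.31 and 1.83 rad and horizontal distance between ruler_center and case below 0.22 m and linear speed of ruler below 0.04 m/s); the arm keeps its last pose, push and grip.
It fails at once if a bystander is disturbed (moved over 40 mm) (distance of any of eraser, short_ruler, mug, ink, weight, book from where it was at the start of the episode above 0.04 m).
It also fails if it takes over 48 s, if anything falls off the work surface, if the arm or the gripper's body presses on something with over 40 N, if the wrist force passes 120 N, or if a joint passes its speed limit or range.

ROBOT

A 7-joint arm with a two-finger parallel gripper is mounted at the origin on the work surface. World frame = base frame: x ahead of the robot, y to its left, z up, the work surface at z = 0. Lengths are in m, angles in rad, forces in N, time in s.
With the tool pointing down it reaches from about 0.4 to 0.875 m from the base axis. Payload 19.3 kg.
Tool frame: the origin (TCP) lies on the front face of the gripper's body, between the roots of the fingers; the fingertips stand 73 mm ahead of it and the grasp point (between the pads) lies 54 mm ahead of it; z points along the fingers, y is the direction in which the jaws open and shut (so a half turn about z gives the same grasp; the last joint's range is limited). The gripper opens to 85 mm and grips with 20 to 120 N. Pads are 22 mm wide; open, the fingers measure 114 mm over their backs; the gripper's body (76 mm by 85 mm) begins 54 mm behind the grasp point. The pads swing forward as they close: fully open they stand 13 mm farther back than shut.
Start: joints at [1.047, 0.521, -0.036, 1.599, 0.021, 1.021, -0.113], TCP at [0.274, -0.562, 0.304] pointing down, gripper open.
Joint ranges: [-2.91, 2.91], [-0.3, 2.13], [-1.5, 1.42], [0.17, 2.43], [-1.26, 4.41], [0.16, 1.93], [-2.52, 2.52]. Speed limits (rad/s): [1.89, 1.89, 2.39, 2.39, 3.01, 3.01, 3.01].

INTERFACE

Orientations are given as [roll, pitch, yaw] about the fixed x, y, z axes, in that order (R = Rz(yaw) Ry(pitch) Rx(roll)).
In Python, from workcell import bot gives the robot as it stands.
- The arm moves only by the shell command python3 -m crank 'ROWS' [OPENING] [FORCE]. ROWS is a JSON object of lists of equal length, an entry for each row: "travel": the shift along the world's x, y, z in cm, a list of three; "rot": the turn, a rotation vector about the world's x, y, z in degrees, a list of three. A call has 1 to 8 rows; each row is the pose to reach, as a shift and turn from the pose commanded when the call began; what a row does not reach only later rows make up. A row lasts 1/10 s, in which the tool goes at most 50 mm and 8.59 degrees, less where a joint would pass 70% of its speed; a pose out of reach is approached as far as the arm can. A call with a gripper value outside its range is refused whole. OPENING is the opening, from -1 (shut) to 1 (fully open), so that 0 is half open, set as the call begins (- or left out, the last holds). The fingers move at their own pace and stop on an object; FORCE is the grip in N (left out, the last holds). Time passes only in rows, so rows that repeat a pose let the fingers close. It gives the time, the measured TCP pose, the force and the opening at its end, in the units of the state.
- bot.observe(): the state, without advancing time (a new reading comes with each control period).
- bot.grab_frame(name): name is "side" or "top"; returns the picture (400x640x3 uint8, red, green, blue); there is no depth.
- bot.camera_model(name): a dict with "fx", "fy", "cx", "cy" (pixels), "k1" (the pictures are not rectified: a ray, as slopes to the right and down, at radius r is drawn at 1 + k1 r^2 times it, then the intrinsics apply), "R" (3x3) and "t" (3): a world point X has camera coordinates R X + t. Camera axes: x right, y down, z forward; pixel columns grow to the right and rows downward; lengths in m; the calibration is good to about 2 mm. A picture is of the moment at which its call begins. camera_model takes no time and is no camera call.
- bot.job_done(): hands the job in, once; it reports no verdict.
Trained networks look in the newest picture that a camera, given by its name, has taken for a name from the list of things; names that differ only in an ending like _2 or _b are one class to them, and where a whole thing is asked for, a point or a joint stands for the part that bears it (a point fixed in the world has none). Each returns a list of dicts, best first, with "conf" (0 to 1); they miss things now and then, are a little off and sometimes report something else, mostly with a low value. They report only what shows in the picture. A call takes as long as a camera call.
- bot.silhouettes(camera, thing): "pixels" (400x640 bool, what is visible of it) and "box" ([centre column, centre row, width, height] in pixels, round what is visible of it).
The state is a dict: "clock": time; "qpos": joint angles; "qd": joint speeds; "joint_efforts": joint torques, N m; "position": TCP position; "tool_rot": TCP orientation; "force": force on the tool from outside, world axes, zero at the start; "moment": the same for the moment, N m; "grip_width": finger opening in m.
Only numpy, scipy, OpenCV 4.12 (cv2) and the standard library are available. Lean on these libraries where they do the work, as an engineer would, in place of code of your own. Each camera call takes 0.05 s, during which the arm holds its last target.

## Working session

There is one attempt and no reset: what is moved stays moved. The work goes in short steps, Python scripts to look and compute and a shell command to move; the robot and the scene stay as the last step left them, time stands still between calls to the robot, and variables do not carry over. Pictures are saved under pics/ and viewed, and the job is handed in when it is done.

```bash
ls; mkdir -p pics; python3 - <<'E'
from workcell import bot
import cv2
print(bot.observe())
for n in("top","side"):
    im=bot.grab_frame(n); cv2.imwrite(f"pics/{n}0.png",im[:,:,::-1]); print(n,bot.camera_model(n))
E
```

```text
pics
{'clock': 0.0, 'qpos': array([ 1.0468177 ,  0.52202538, -0.03634343,  1.59997966,  0.02123961,
        1.02112631, -0.11280426]), 'qd': array([-0.00050567,  0.00071448, -0.00261869, -0.00061589,  0.00053974,
        0.00089762, -0.00086555]), 'joint_efforts': array([-1.76423114e-04, -9.27102757e+01,  1.98024720e+00, -3.69935632e+01,
        1.79134874e-02,  8.18618399e-03, -4.34278388e-05]), 'position': array([ 0.2738405 , -0.56153637,  0.30332859]), 'tool_rot': array([-3.14044518e+00,  1.08465059e-04,  4.53798553e-01]), 'force': array([-0.50066427, -0.59088695, -0.16402232]), 'moment': array([ 0.01498429, -0.04046008,  0.00227141]), 'grip_width': 0.08560196043664471}
top {'fx': 408.0008804637418, 'fy': 408.0008804637418, 'cx': 320.18598801270525, 'cy': 195.0989068164066, 'k1': -0.034833649062422124, 'R': array([[-0.02006986, -0.9997741 ,  0.00699662],
       [-0.98795482,  0.01875766, -0.15360148],
       [ 0.15343555, -0.00999511, -0.98810811]]), 't': array([-0.02314697,  0.51935004,  1.18664508])}
side {'fx': 378.52076485371464, 'fy': 378.52076485371464, 'cx': 320.8048636666683, 'cy': 197.04665787163313, 'k1': -0.08863628856652801, 'R': array([[-9.99099247e-01, -4.24285496e-02, -7.15545651e-04],
       [-2.85092426e-02,  6.83629088e-01, -7.29272578e-01],
       [ 3.14311456e-02, -7.28595284e-01, -6.84222913e-01]]), 't': array([0.49834294, 0.10498822, 1.14348087])}
```

View pics/top0.png

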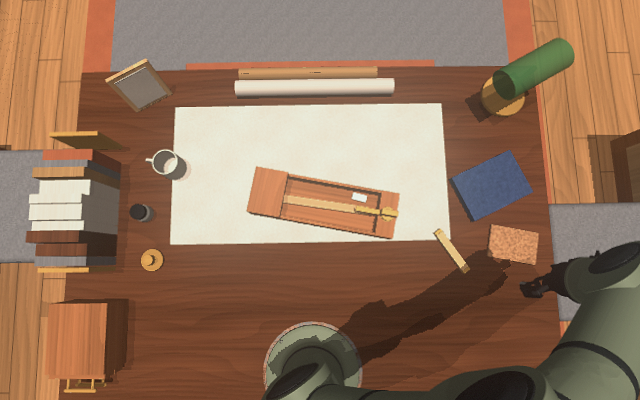

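View pics/side0.png

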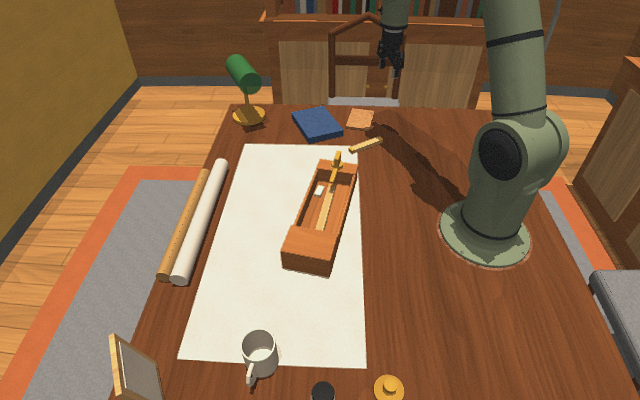

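```bash
cat > h.py <<'E'
import numpy as np, cv2
from workcell import bot
def ray(n,uv):
    m=bot.camera_model(n)
    K=np.array([[m['fx'],0,m['cx']],[0,m['fy'],m['cy']],[0,0,1]])
    p=cv2.undistortPoints(np.array(uv,float).reshape(-1,1,2),K,np.array([m['k1'],0,0,0.])).reshape(-1,2)
    R=m['R'];c=-R.T@m['t']
    d=np.c_[p,np.ones(len(p))]@R
    return c,d
def atz(n,uv,z):
    c,d=ray(n,uv); return c+d*((z-c[2])/d[:,2])[:,None]
def proj(n,X):
    m=bot.camera_model(n)
    K=np.array([[m['fx'],0,m['cx']],[0,m['fy'],m['cy']],[0,0,1]])
    return cv2.projectPoints(np.array(X,float).reshape(-1,1,3),cv2.Rodrigues(m['R'])[0],m['t'],K,np.array([m['k1'],0,0,0.]))[0].reshape(-1,2)
E
python3 - <<'E'
from h import *
out={}
for n in("top","side"):
  for th in ("case","ruler_center","latch","hood_mouth","eraser","short_ruler","mug","ink","weight","book"):
    r=bot.silhouettes(n,th)
    for i,q in enumerate(r[:2]):
        print(n,th,round(q['conf'],2),np.round(q['box'],1),q['pixels'].sum())
        out[f"{n}_{th}_{i}"]=q['pixels']
np.savez("m.npz",**out)
E
```

```text
top case 0.96 [325.  203.3 146.8  70.6] 6086
top ruler_center 0.95 [324.6 204.7  90.5  16.5] 674
top ruler_center 0.25 [325.5 203.3 149.7  70.2] 6142
top latch 0.76 [379.1 213.3  40.3  16.4] 257
top latch 0.15 [325.4 206.5  82.2  21.6] 626
top hood_mouth 0.72 [325.6 202.  151.3  71.4] 6329
top short_ruler 0.92 [453.  250.4  35.3  45.7] 458
top short_ruler 0.26 [151.8 260.4  27.5  26.1] 436
top mug 0.88 [164.4 163.9  42.6  27.1] 790
top ink 0.56 [141.7 213.2  23.3  17.2] 355
top ink 0.37 [164.9 163.3  41.8  31.7] 785
top weight 0.94 [151.8 258.4  27.7  21.8] 390
top book 0.66 [491.4 185.9  84.1  71.6] 3371
top book 0.52 [141.7 213.2  24.   18.4] 327
side case 0.26 [318.4 217.2  75.9 126.7] 5228
side ruler_center 0.82 [326.3 208.3  21.   48.6] 393
side ruler_center 0.22 [320.7 190.3  16.6  13.5] 68
side latch 0.71 [336.5 168.1  12.2  34.9] 253
side hood_mouth 0.62 [319.6 216.4  77.6 126.2] 5078
side eraser 0.59 [320.7 190.6  12.2   9.3] 78
side eraser 0.44 [258.1 357.4  40.6  56.5] 1587
side mug 0.74 [258.  359.   43.   59.2] 1664
side mug 0.44 [318.6 212.9  76.5 124.2] 5057
side ink 0.61 [321.2 389.8  23.3  19.5] 380
side weight 0.58 [390.2 386.4  30.9  27.3] 658
side book 0.96 [316.2 125.6  53.8  36.8] 1280
```

```bash
cat > fit.py <<'E'
from h import *
from scipy.optimize import minimize
M=np.load("m.npz")
def Tm(p): 
    x,y,a=p; return lambda P:(np.c_[P[:,0]*np.cos(a)-P[:,1]*np.sin(a)+x,P[:,0]*np.sin(a)+P[:,1]*np.cos(a)+y,P[:,2]])
def box(x0,x1,y0,y1,z0,z1): return np.array([[x,y,z] for x in(x0,x1) for y in(y0,y1) for z in(z0,z1)],float)/1000
parts=[box(-68,68,-239,-185,0,60),box(-68,68,-185,98,0,56),box(-68,68,98,195,0,76)]
S=4
def render(n,p):
    im=np.zeros((400*S,640*S),np.uint8)
    for b in parts:
        u=proj(n,Tm(p)(b)); h=cv2.convexHull(((u+.5)*S).astype(np.int32)); cv2.fillConvexPoly(im,h,1)
    return cv2.resize(im.astype(np.float32),(640,400),interpolation=cv2.INTER_AREA)
ms={"top":M["top_case_0"].astype(float),"side":M["side_case_0"].astype(float)}
lm={"top":M["top_latch_0"]|False,"side":M["side_latch_0"]}
def cost(p,views):
    c=0
    for n in views:
        w=1-cv2.dilate(lm[n].astype(np.uint8),np.ones((5,5)))
        c+=(np.abs(render(n,p)-ms[n])*w).sum()
    return c
if __name__=="__main__":
    c0=atz("top",[[325,203]],.04)[0]; print(c0)
    best=None
    for v in (["top"],["side"],["top","side"]):
        r=min((minimize(cost,[c0[0],c0[1],a],args=(v,),method="Nelder-Mead",options=dict(initial_simplex=[[c0[0],c0[1],a],[c0[0]+.02,c0[1],a],[c0[0],c0[1]+.03,a],[c0[0],c0[1],a+.1]],xatol=1e-5)) for a in(-.1,.05,.2)),key=lambda r:r.fun)
        print(v,r.x,r.fun)
    p=r.x; np.save("case.npy",p)
    for n in("top","side"):
        im=cv2.imread(f"pics/{n}0.png"); 
        T=Tm(p)
        im=cv2.resize(im,None,fx=4,fy=4,interpolation=cv2.INTER_CUBIC)
        def pl(P,col):
            u=(proj(n,T(np.array(P,float)/1000))+.5)*4
            cv2.polylines(im,[u.astype(np.int32)],True,col,1)
        pl([[-68,-239,60],[68,-239,60],[68,-185,60],[-68,-185,60]],(0,255,0))
        pl([[-60,-185,56],[60,-185,56],[60,98,56],[-60,98,56]],(0,255,0))
        pl([[-68,98,76],[68,98,76],[68,195,76],[-68,195,76]],(0,255,0))
        pl([[-60,-185,6],[60,-185,6],[60,98,6],[-60,98,6]],(255,0,0))
        pl([[-7,-212,71],[7,-212,71],[7,-117,71],[-7,-117,71]],(255,255,0))
        pl([[-8,-236,108],[8,-236,108],[8,-188,108],[-8,-188,108]],(255,0,255))
        u=proj(n,T(np.array([[0,-20,40]])/1000))[0]*4
        a,b=int(u[0])-380,int(u[1])-270
        cv2.imwrite(f"pics/fit_{n}.png",im[max(b,0):b+540,max(a,0):a+760])
E
python3 fit.py
```

```text
[ 0.49458363 -0.04724012  0.04      ]
['top'] [ 0.49788653 -0.02237425 -0.2016398 ] 921.5
['side'] [ 0.4967526  -0.01969965 -0.20087135] 559.5625Traceback (most recent call last):
  File "fit.py", line 26, in <module>
    r=min((minimize(cost,[c0[0],c0[1],a],args=(v,),method="Nelder-Mead",options=dict(initial_simplex=[[c0[0],c0[1],a],[c0[0]+.02,c0[1],a],[c0[0],c0[1]+.03,a],[c0[0],c0[1],a+.1]],xatol=1e-5)) for a in(-.1,.05,.2)),key=lambda r:r.fun)
  File "fit.py", line 26, in <genexpr>
    r=min((minimize(cost,[c0[0],c0[1],a],args=(v,),method="Nelder-Mead",options=dict(initial_simplex=[[c0[0],c0[1],a],[c0[0]+.02,c0[1],a],[c0[0],c0[1]+.03,a],[c0[0],c0[1],a+.1]],xatol=1e-5)) for a in(-.1,.05,.2)),key=lambda r:r.fun)
           ~~~~~~~~^^^^^^^^^^^^^^^^^^^^^^^^^^^^^^^^^^^^^^^^^^^^^^^^^^^^^^^^^^^^^^^^^^^^^^^^^^^^^^^^^^^^^^^^^^^^^^^^^^^^^^^^^^^^^^^^^^^^^^^^^^^^^^^^^^^^^^^^^^^^^^^^^^^^^^^^^^^^^^^^^^^^^^^^^^^
    res = _minimize_neldermead(fun, x0, args, callback, bounds=bounds,
                               **options)
    fsim[j] = func(sim[j])
              ~~~~^^^^^^^^
    fx = function(np.copy(x), *(wrapper_args + args))
  File "fit.py", line 20, in cost
    c+=(np.abs(render(n,p)-ms[n])*w).sum()
               ~~~~~~^^^^^
  File "fit.py", line 12, in render
    u=proj(n,Tm(p)(b)); h=cv2.convexHull(((u+.5)*S).astype(np.int32)); cv2.fillConvexPoly(im,h,1)
  File "h.py", line 13, in proj
    m=bot.camera_model(n)
ValueError: time passes only in moves, steps and waits
```

```bash
sed -i 's/^from workcell import bot/from workcell import bot\nimport functools\n@functools.lru_cache\ndef cm(n): return bot.camera_model(n)/; s/m=bot.camera_model(n)/m=cm(n)/' h.py
sed -i 's/\["top"\],\["side"\],\["top","side"\]/["top","side"],/' fit.py; python3 fit.py
```

```text
[ 0.49458363 -0.04724012  0.04      ]
['top', 'side'] [ 0.49730636 -0.02138186 -0.20013318] 1524.625
```

```bash
ls pics; python3 -c "
from h import *; print(bot.observe()['clock'])"
```

```text
fit_side.png
fit_top.png
side0.png
top0.png
1.1
```

View pics/fit_top.png

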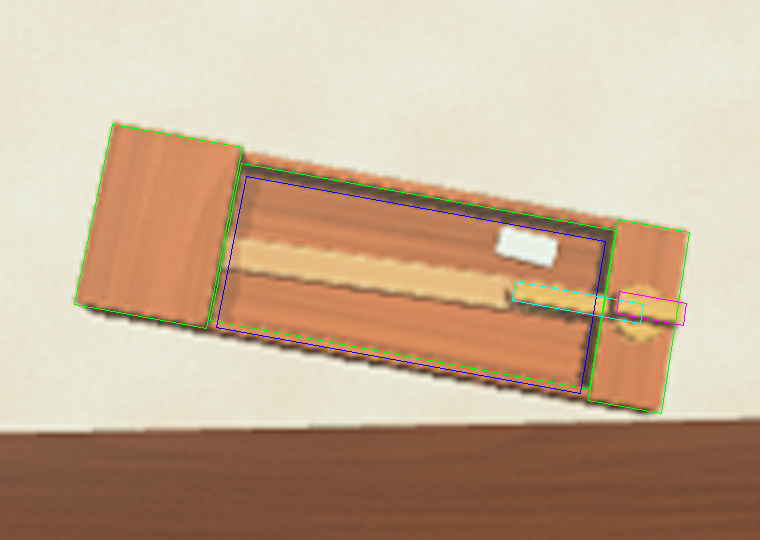

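View pics/fit_side.png

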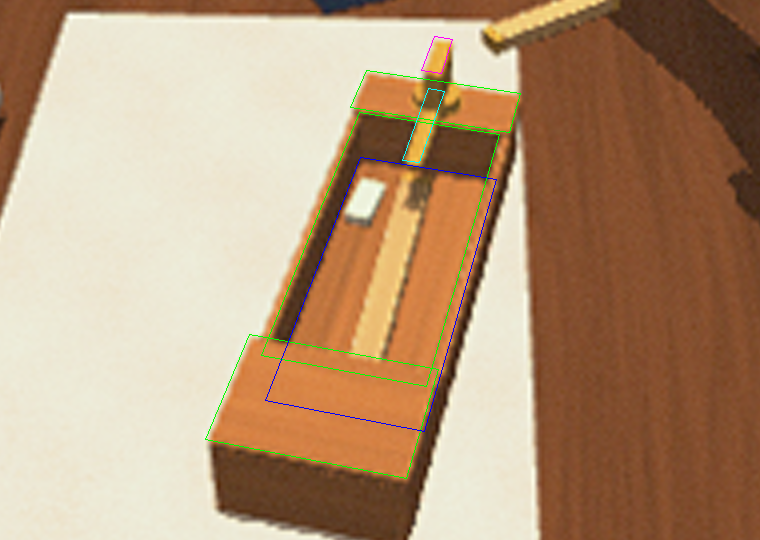

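```bash
python3 - <<'E'
from fit import *
p=np.load("case.npy");x,y,a=p
def tocase(P): 
    d=P[:,:2]-[x,y]; return np.c_[d[:,0]*np.cos(a)+d[:,1]*np.sin(a),-d[:,0]*np.sin(a)+d[:,1]*np.cos(a)]
for n in("top","side"):
    m=M[n+"_ruler_center_0"]; v,u=np.nonzero(m)
    C=tocase(atz(n,np.c_[u,v],.024))*1000
    print(n,C.min(0),C.max(0))
    for yy in range(-180,100,20):
        s=(abs(C[:,1]-yy)<10)
        if s.sum()>3: print(yy,np.round([C[s,0].mean(),C[s,0].min(),C[s,0].max()],1),s.sum())
    for th in("short_ruler","eraser"):
        k=f"{n}_{th}_0"
        if k in M:
            v,u=np.nonzero(M[k]); C=tocase(atz(n,np.c_[u,v],.018)); print(th,C.mean(0),C.min(0),C.max(0))
T=Tm(p); print("latch",T(np.array([[0,-.212,.096]])))
E
```

```text
top [ -19.94598239 -153.94950625] [ 15.03400037 102.64530456]
-140 [-6.  -9.9 -2.2] 16
-120 [ -0.1 -10.7  15. ] 41
-100 [  1.4 -11.8  14.8] 58
-80 [ -0.2 -14.2  13.4] 61
-60 [ -0.2 -12.9  12.6] 56
-40 [ -0.4 -13.1  12.3] 57
-20 [ -1.  -13.7  12.1] 57
0 [ -1.5 -14.8  11.3] 57
20 [ -3.  -15.6  10.2] 57
40 [ -3.3 -16.4   9.9] 56
60 [ -5.  -18.9   9.1] 61
80 [ -5.6 -19.9   8.3] 59
short_ruler [-0.06544147 -0.42387649] [-0.12557084 -0.48632875] [-0.00710968 -0.36394525]
side [ -18.62830674 -151.25153523] [13.70504785 57.35573984]
-140 [  1.8 -10.1  13.7] 31
-120 [  0.7 -12.2  13.3] 33
-100 [ -0.7 -13.2  12. ] 34
-80 [ -1.3 -14.2  11.9] 35
-60 [ -1.5 -14.1  11.7] 36
-40 [ -2.2 -15.   10.4] 38
-20 [ -3.1 -15.9   9.2] 38
0 [ -3.9 -16.9   8.9] 42
20 [ -5.3 -17.8   7.8] 42
40 [ -5.6 -18.6   7.5] 45
60 [ -4.6 -17.5   7.4] 17
eraser [ 0.03894073 -0.11618364] [ 0.02646404 -0.14241153] [ 0.05132871 -0.08999313]
latch [[ 0.45516079 -0.22915036  0.096     ]]
```

```bash
python3 -m crank '{"travel":[[2,4,-1],[4.5,8.3,-2],[7,13,-3],[9.5,17.5,-4],[12,22,-5],[14.5,26.5,-6],[16.5,30.5,-7],[18.1,33.3,-8]],"rot":[[0,0,6],[0,0,13],[0,0,20],[0,0,27],[0,0,34],[0,0,41],[0,0,47],[0,0,52.5]]}' 1 40
python3 -m crank '{"travel":[[0,0,0],[0,0,0],[0,0,0]],"rot":[[0,0,0],[0,0,0],[0,0,0]]}'
python3 - <<'E'
from h import *
o=bot.observe(); print(o['clock'],o['position'],np.degrees(o['tool_rot']),o['qpos'],o['force'],o['grip_width'])
for n in("top","side"):
    im=bot.grab_frame(n); cv2.imwrite(f"pics/{n}1.png",im[:,:,::-1])
    r=bot.silhouettes(n,"latch")
    for q in r[:1]: print(n,q['conf'],q['box'])
E
```

```text
clock: 1.9
position: [0.4559, -0.2263, 0.2239]
tool_rot: [3.141, -0.0, 1.375]
force: [0.8, -0.4, -0.1]
grip_width: 0.0855
clock: 2.2
position: [0.4547, -0.2297, 0.2241]
tool_rot: [3.141, 0.001, 1.368]
force: [-0.1, 0.6, -0.3]
grip_width: 0.0857
2.2 [ 0.45466938 -0.22965431  0.22408525] [1.79990570e+02 3.15047573e-02 7.83974651e+01] [ 0.59747272  0.46398864 -0.32273423  1.96494318  0.21180589  0.74456359
 -0.0524324 ] [-0.06693954  0.58985086 -0.27493371] 0.08567904552258775
top 0.72 [373.9, 214.6, 33.5, 15.1]
side 0.51 [334.2, 166.7, 12.5, 33.7]
```

```bash
python3 - <<'E'
import cv2
a=cv2.imread("pics/top1.png")[130:280,220:460]; cv2.imwrite("pics/t1z.png",cv2.resize(a,None,fx=3.3,fy=3.3,interpolation=2))
a=cv2.imread("pics/side1.png")[80:260,250:450]; cv2.imwrite("pics/s1z.png",cv2.resize(a,None,fx=3.3,fy=3.3,interpolation=2))
E
```

```text
(no output)
```

View pics/t1z.png

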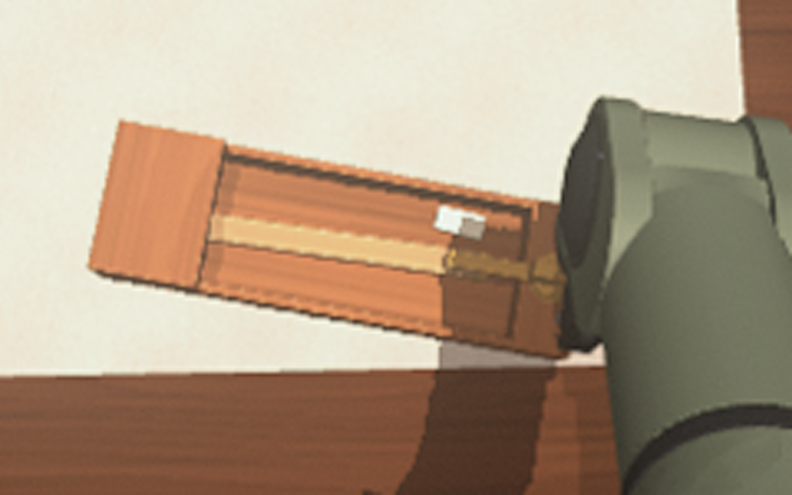

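View pics/s1z.png

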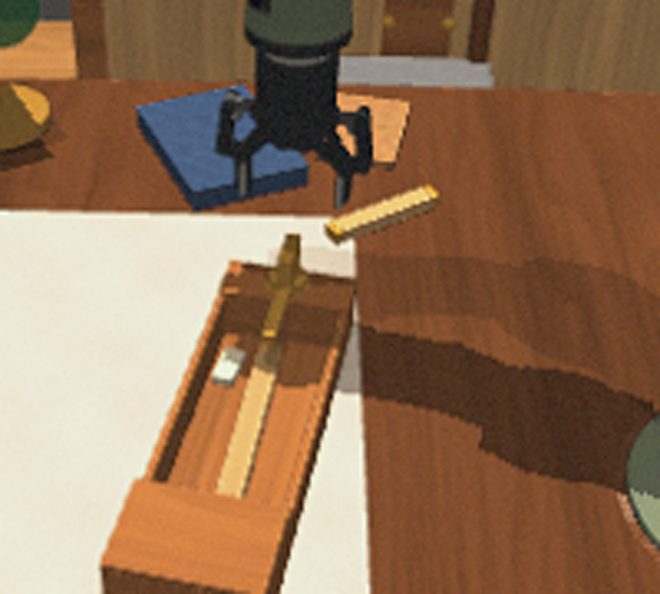

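The side view shows the open jaws (crop 240–340, 190) straddling the upright bar (290, 240), centred on it. Going down and closing.

```bash
python3 -m crank '{"travel":[[0,0,-2],[0,0,-4],[0,0,-6],[0,0,-7.2],[0,0,-7.2]],"rot":[[0,0,0],[0,0,0],[0,0,0],[0,0,0],[0,0,0]]}' 1 40
python3 -m crank '{"travel":[[0,0,0],[0,0,0],[0,0,0],[0,0,0],[0,0,0],[0,0,0],[0,0,0],[0,0,0]],"rot":[[0,0,0],[0,0,0],[0,0,0],[0,0,0],[0,0,0],[0,0,0],[0,0,0],[0,0,0]]}' -1 40
```

```text
clock: 2.9
position: [0.4544, -0.2287, 0.1508]
tool_rot: [-3.14, -0.0, 1.37]
force: [-0.6, -0.5, -0.4]
grip_width: 0.0854
clock: 3.7
position: [0.4556, -0.2289, 0.1524]
tool_rot: [3.14, 0.0, 1.37]
force: [2.1, -1.1, 6.5]
grip_width: 0.0152
```

```bash
python3 -m crank '{"travel":[[0,0,0],[0,0,0],[0,0,0],[0,0,0],[0,0,0],[0,0,0],[0,0,0],[0,0,0]],"rot":[[0,0,-5],[0,0,-10],[0,0,-16],[0,0,-22],[0,0,-28],[0,0,-34],[0,0,-40],[0,0,-46]]}'
python3 - <<'E'
from h import *
o=bot.observe(); print(o['force'],o['moment'])
E
python3 -m crank '{"travel":[[0,0,0],[0,0,0],[0,0,0],[0,0,0],[0,0,0],[0,0,0],[0,0,0],[0,0,0]],"rot":[[0,0,-6],[0,0,-12],[0,0,-18],[0,0,-24],[0,0,-29],[0,0,-32],[0,0,-33],[0,0,-33]]}'
python3 - <<'E'
from h import *
o=bot.observe(); print(o['force'],o['moment'])
for n in("top","side"):
    im=bot.grab_frame(n); cv2.imwrite(f"pics/{n}2.png",im[:,:,::-1])
a=cv2.imread("pics/side2.png")[80:260,250:450]; cv2.imwrite("pics/s2z.png",cv2.resize(a,None,fx=3.3,fy=3.3,interpolation=2))
E
```

```text
clock: 4.5
position: [0.455, -0.2285, 0.1524]
tool_rot: [-3.141, -0.0, 0.563]
force: [-2.2, 3.3, 11.6]
grip_width: 0.0151
[-2.181759    3.30680312 11.59345344] [ 0.84829051  0.6702772  -0.0249262 ]
clock: 5.3
position: [0.4549, -0.228, 0.1524]
tool_rot: [-3.141, 0.0, -0.009]
force: [-3.7, 5.2, 15.0]
grip_width: 0.0153
[-3.73451613  5.16434132 14.96689564] [ 1.37097272  0.75129321 -0.13045247]
```

View pics/s2z.png

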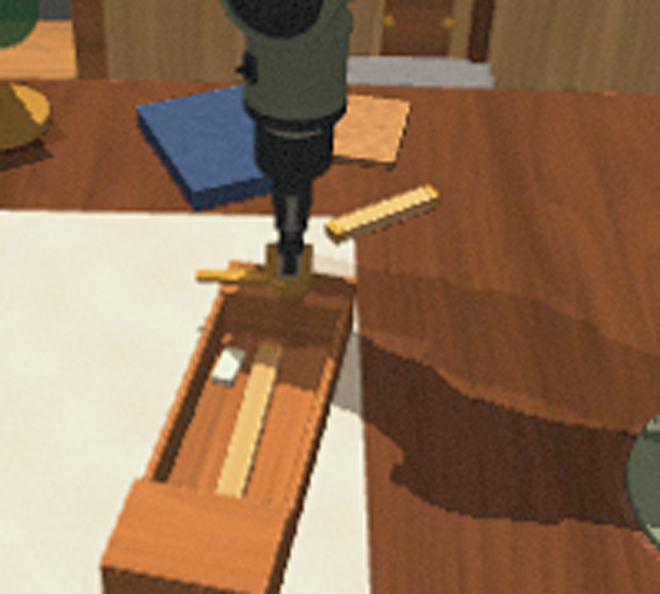

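The keeper arm (crop 200–250, 275) now sticks out across on the +x side and the ruler is unmoved. Releasing and rising.

```bash
python3 -m crank '{"travel":[[0,0,0],[0,0,0],[0,0,0],[0,0,0],[0,0,0],[0,0,0]],"rot":[[0,0,0],[0,0,0],[0,0,0],[0,0,0],[0,0,0],[0,0,0]]}' 1 40
python3 -m crank '{"travel":[[0,0,2],[0,0,5],[0,0,9],[0,0,13],[0,0,13]],"rot":[[0,0,0],[0,0,0],[0,0,0],[0,0,0],[0,0,0]]}'
python3 -m crank '{"travel":[[0,0,0],[0,-4,0],[0,-8,0],[0,-12,0],[0,-12,0]],"rot":[[0,0,0],[0,0,0],[0,0,0],[0,0,0],[0,0,0]]}'
python3 - <<'E'
from h import *
out={}
for n in("top","side"):
    im=bot.grab_frame(n); cv2.imwrite(f"pics/{n}3.png",im[:,:,::-1])
    for q in bot.silhouettes(n,"ruler_center")[:1]: print(n,q['conf'],q['box']); out[n]=q['pixels']
np.savez("m3.npz",**out)
x,y,a=np.load("case.npy")
for n in out:
    v,u=np.nonzero(out[n]); d=atz(n,np.c_[u,v],.024)[:,:2]-[x,y]
    C=np.c_[d[:,0]*np.cos(a)+d[:,1]*np.sin(a),-d[:,0]*np.sin(a)+d[:,1]*np.cos(a)]*1000
    print(n,C.min(0),C.max(0))
    s=(C[:,1]>-150)&(C[:,1]<60); print(np.polyfit(C[s,1],C[s,0],1))
a=cv2.imread("pics/top3.png")[130:280,220:460]; cv2.imwrite("pics/t3z.png",cv2.resize(a,None,fx=3.3,fy=3.3,interpolation=2))
E
```

```text
clock: 6.0
position: [0.4549, -0.2288, 0.1519]
tool_rot: [-3.142, 0.0, -0.009]
force: [-0.9, 0.8, -0.4]
grip_width: 0.0852
clock: 6.5
position: [0.4563, -0.2295, 0.2864]
tool_rot: [3.139, -0.007, -0.009]
force: [0.6, 0.2, -1.0]
grip_width: 0.0852
clock: 7.0
position: [0.4533, -0.3534, 0.2804]
tool_rot: [3.14, 0.002, -0.014]
force: [-0.9, 0.4, -0.2]
grip_width: 0.0856
top 0.94 [326.2, 206.1, 90.1, 22.7]
top [ -17.21479557 -157.45474845] [ 16.10295272 102.052481  ]
[-0.03431441 -1.98365966]
```

View pics/t3z.png

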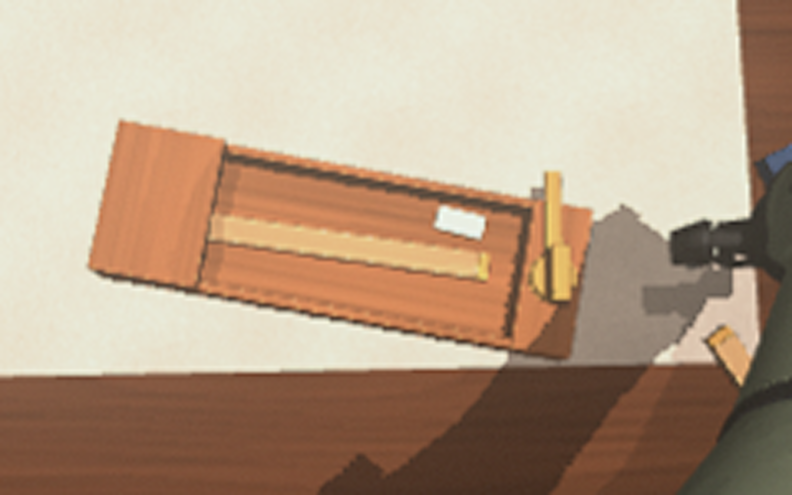

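```bash
python3 -m crank '{"travel":[[0.5,4,0],[1,8,0],[1.5,12,0],[2,16,-1],[2.5,20,-2],[3,24,-4],[3.2,27,-6],[3.4,29.3,-8]],"rot":[[0,0,8],[0,0,16],[0,0,24],[0,0,32],[0,0,40],[0,0,48],[0,0,56],[0,0,64]]}' 0.2 60
python3 -m crank '{"travel":[[0,0,0],[0,0,0],[0,0,0],[0,0,0]],"rot":[[0,0,8],[0,0,17],[0,0,17],[0,0,17]]}'
python3 - <<'E'
from h import *
o=bot.observe(); print(o['position'],np.degrees(o['tool_rot']),o['qpos'],o['grip_width'])
im=bot.grab_frame("side"); cv2.imwrite("pics/side4.png",im[:,:,::-1])
a=im[80:300,230:450,::-1]; cv2.imwrite("pics/s4z.png",cv2.resize(a,None,fx=2.7,fy=2.7,interpolation=2))
E
```

```text
clock: 8.0
position: [0.4886, -0.0525, 0.2013]
tool_rot: [-3.142, -0.001, 1.117]
force: [0.7, -1.0, -1.7]
grip_width: 0.0511
clock: 8.4
position: [0.4888, -0.0554, 0.2019]
tool_rot: [-3.142, -0.0, 1.401]
force: [0.6, -0.4, -0.4]
grip_width: 0.0514
[ 0.48876489 -0.05537561  0.20192531] [-1.79994723e+02 -1.29514664e-02  8.02977163e+01] [ 0.18286414  0.47014617 -0.24708175  2.02727563  0.18026494  0.6644709
 -0.35016429] 0.05138380626243299
```

View pics/s4z.png

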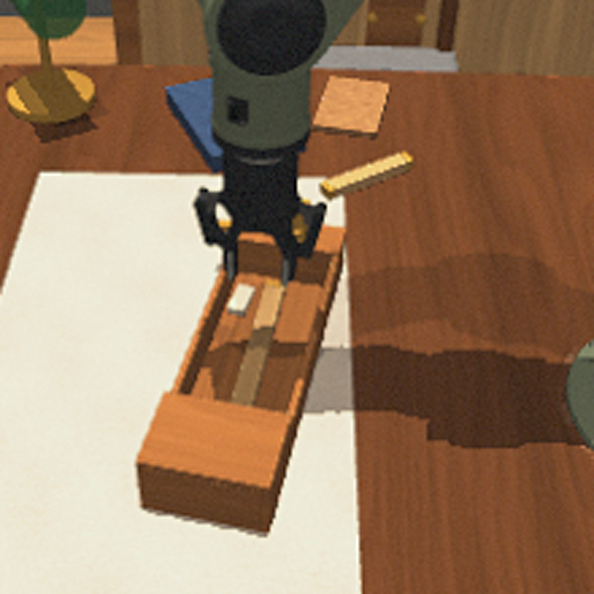

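```bash
python3 -m crank '{"travel":[[0,0,-2],[0,0,-4],[0,0,-6],[0,0,-8],[0,0,-9.5],[0,0,-10.5],[0,0,-11],[0,0,-11]],"rot":[[0,0,0],[0,0,0],[0,0,0],[0,0,0],[0,0,0],[0,0,0],[0,0,0],[0,0,0]]}'
python3 -m crank '{"travel":[[0,0,-0.4],[0,0,-0.8],[0,0,-0.8]],"rot":[[0,0,0],[0,0,0],[0,0,0]]}'
python3 -m crank '{"travel":[[0,0,0],[0,0,0],[0,0,0],[0,0,0],[0,0,0],[0,0,0],[0,0,0],[0,0,0]],"rot":[[0,0,0],[0,0,0],[0,0,0],[0,0,0],[0,0,0],[0,0,0],[0,0,0],[0,0,0]]}' -1 80
```

```text
clock: 9.25
position: [0.4889, -0.0556, 0.0917]
tool_rot: [-3.141, 0.0, 1.404]
force: [0.3, 1.1, 0.3]
grip_width: 0.0512
clock: 9.55
position: [0.4889, -0.0558, 0.0838]
tool_rot: [-3.142, 0.0, 1.405]
force: [0.9, 0.9, 1.1]
grip_width: 0.0513
clock: 10.35
position: [0.4891, -0.0558, 0.0844]
tool_rot: [3.141, 0.0, 1.405]
force: [-2.2, 0.6, 10.9]
grip_width: 0.0216
```

```bash
python3 -m crank '{"travel":[[-0.08,-0.5,0.15],[-0.17,-0.99,0.3],[-0.11,-0.63,1.23],[-0.04,-0.24,2.14],[0.03,0.2,3.04],[0.11,0.67,3.91],[0.11,0.67,3.91],[0.11,0.67,3.91]],"rot":[[0,0,0],[0,0,0],[-2.46,0.41,0],[-4.93,0.83,0],[-7.4,1.24,0],[-9.86,1.65,0],[-9.86,1.65,0],[-9.86,1.65,0]]}' -1 80
python3 - <<'E'
from h import *
o=bot.observe(); print(o['position'],np.degrees(o['tool_rot']),o['qpos'],o['grip_width'],o['force'],o['moment'])
for n in("side","top"):
    im=bot.grab_frame(n); cv2.imwrite(f"pics/{n}5.png",im[:,:,::-1])
b=[cv2.imread(f"pics/{n}5.png")[r:r+200,c:c+200] for n,r,c in(("side",80,230),("top",110,230))]
cv2.imwrite("pics/5z.png",cv2.resize(np.hstack(b),(800,400),interpolation=2))
E
```

```text
clock: 11.15
position: [0.4899, -0.0492, 0.1228]
tool_rot: [-3.141, 0.174, 1.406]
force: [-0.4, 0.1, -2.9]
grip_width: 0.022
[ 0.48994919 -0.04917895  0.12282398] [-179.99287498    9.94689363   80.53047868] [-0.09809694  0.61924982 -0.01285842  2.06350965  0.34858713  0.53318082
 -0.58151553] 0.021956075507242226 [-0.35282832  0.08792206 -2.87201436] [ 0.19886491  0.0067511  -0.01245108]
```

View pics/5z.png

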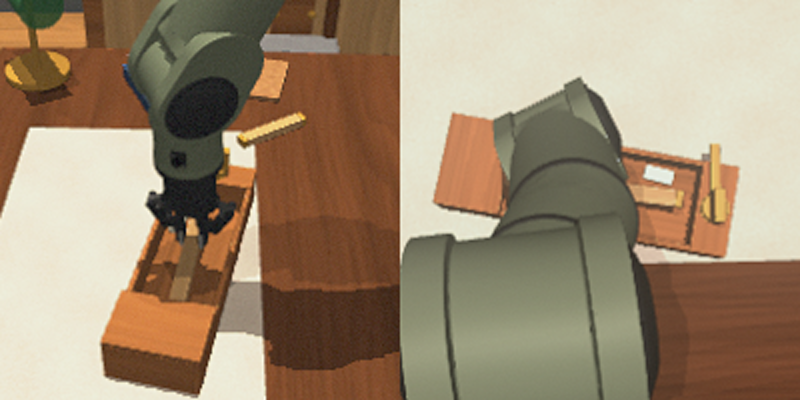

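Side view: ruler between the pads (left half, 190, 235), still under the hood, and tilted; the forces show only the ruler's weight. Tilting on to 20° and then pulling along its axis.

```bash
python3 -m crank '{"travel":[[0.09,0.51,0.86],[0.18,1.06,1.69],[0.28,1.64,2.49],[0.38,2.25,3.27],[0.38,2.25,3.27],[0.38,2.25,3.27]],"rot":[[-2.46,0.41,0],[-4.93,0.83,0],[-7.4,1.24,0],[-9.86,1.65,0],[-9.86,1.65,0],[-9.86,1.65,0]]}' -1 80
python3 - <<'E'
from h import *
o=bot.observe(); print(o['position'],np.degrees(o['tool_rot']),o['qpos'],o['grip_width'],o['force'],o['moment'])
for n in("side","top"):
    im=bot.grab_frame(n); cv2.imwrite(f"pics/{n}6.png",im[:,:,::-1])
b=[cv2.imread(f"pics/{n}6.png")[r:r+200,c:c+200] for n,r,c in(("side",80,230),("top",110,230))]
cv2.imwrite("pics/6z.png",cv2.resize(np.hstack(b),(800,400),interpolation=2))
E
```

```text
clock: 11.85
position: [0.4936, -0.0271, 0.1552]
tool_rot: [-3.141, 0.348, 1.405]
force: [0.1, -0.9, -1.3]
grip_width: 0.0218
[ 0.49359532 -0.02712322  0.1551993 ] [-179.95710708   19.92471442   80.49030402] [-0.2980811   0.59890887  0.09059212  2.02467365  0.42623719  0.70098346
 -0.73829786] 0.021750091397462326 [ 0.10204581 -0.85467922 -1.31941902] [ 0.39811815 -0.08945454  0.0180239 ]
```

View pics/6z.png

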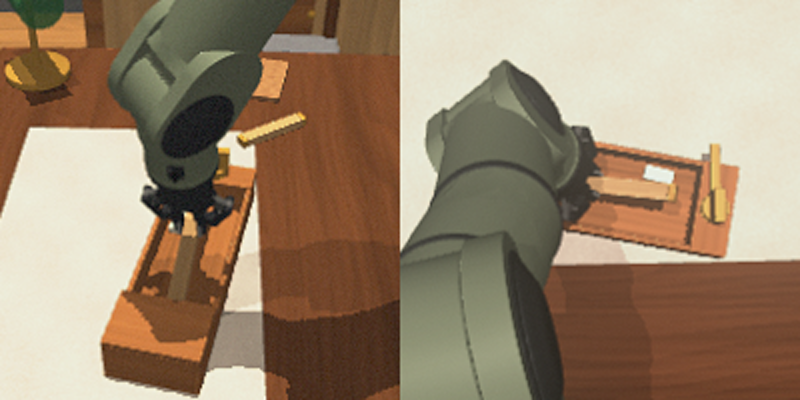

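```bash
python3 -m crank '{"travel":[[-0.23,-1.39,0.51],[-0.47,-2.78,1.03],[-0.7,-4.17,1.54],[-0.93,-5.56,2.05],[-1.16,-6.95,2.57],[-1.4,-8.34,3.08],[-1.7,-10.2,3.76],[-1.7,-10.2,3.76]],"rot":[[0,0,0],[0,0,0],[0,0,0],[0,0,0],[0,0,0],[0,0,0],[0,0,0],[0,0,0]]}' -1 80
python3 - <<'E'
from h import *
o=bot.observe(); print(o['position'],np.degrees(o['tool_rot']),o['grip_width'],o['force'],o['moment'])
for n in("side","top"):
    im=bot.grab_frame(n); cv2.imwrite(f"pics/{n}7.png",im[:,:,::-1])
b=[cv2.imread(f"pics/{n}7.png")[r:r+200,c:c+200] for n,r,c in(("side",80,230),("top",110,230))]
cv2.imwrite("pics/7z.png",cv2.resize(np.hstack(b),(800,400),interpolation=2))
E
```

```text
clock: 12.75
position: [0.4763, -0.1315, 0.1943]
tool_rot: [3.141, 0.35, 1.402]
force: [0.3, 0.8, -2.6]
grip_width: 0.0218
[ 0.47625739 -0.13146661  0.19434893] [179.94643139  20.04454981  80.30579728] 0.02183049988477088 [ 0.32579955  0.78810721 -2.61360911] [ 0.4707236  -0.08167898 -0.02037748]
```

View pics/7z.png

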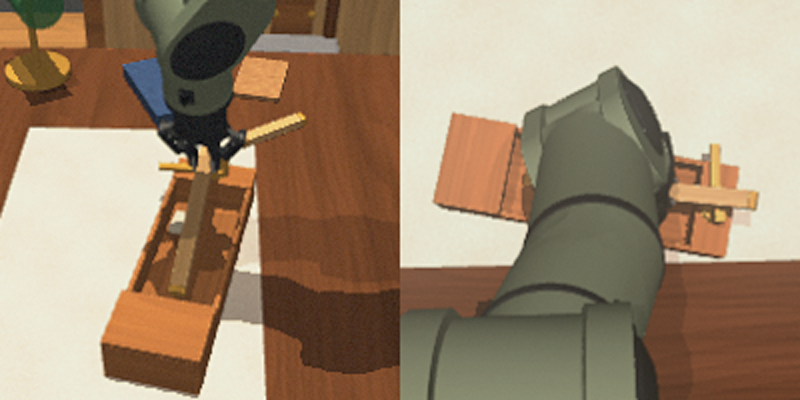

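The side view shows the brass hood end (left half, 178, 290) now clear of the hood mouth, and the other end passes above the latch. Lifting, then levelling.

```bash
python3 -m crank '{"travel":[[-0.1,-0.5,1],[-0.1,-0.5,2.5],[-0.1,-0.5,4],[-0.1,-0.5,5.5],[-0.1,-0.5,7],[-0.1,-0.5,8.5],[-0.1,-0.5,10],[-0.1,-0.5,11]],"rot":[[0,0,0],[0,0,0],[0,0,0],[0,0,0],[0,0,0],[0,0,0],[0,0,0],[0,0,0]]}' -1 80
python3 -m crank '{"travel":[[0,0,0.2],[0,0,0.4],[0,0,0.6],[0,0,0.8],[0,0,1],[0,0,1],[0,0,1],[0,0,1]],"rot":[[3.94,-0.66,0],[7.9,-1.32,0],[11.8,-2,0],[15.8,-2.64,0],[19.7,-3.3,0],[19.7,-3.3,0],[19.7,-3.3,0],[19.7,-3.3,0]]}'
python3 -m crank '{"travel":[[0,0,0],[0,0,0],[0,0,0],[0,0,0],[0,0,0]],"rot":[[0,0,0],[0,0,0],[0,0,0],[0,0,0],[0,0,0]]}'
python3 - <<'E'
from h import *
o=bot.observe(); print(o['position'],np.degrees(o['tool_rot']),o['grip_width'],o['force'],o['moment'],abs(o['qd']).max())
for n in("side","top"):
    im=bot.grab_frame(n); cv2.imwrite(f"pics/{n}8.png",im[:,:,::-1])
b=[cv2.imread(f"pics/{n}8.png")[r:r+200,c:c+200] for n,r,c in(("side",80,230),("top",110,230))]
cv2.imwrite("pics/8z.png",cv2.resize(np.hstack(b),(800,400),interpolation=2))
E
```

```text
clock: 13.65
position: [0.476, -0.1334, 0.3047]
tool_rot: [3.141, 0.349, 1.405]
force: [0.2, 0.2, -1.9]
grip_width: 0.0221
clock: 14.45
position: [0.4758, -0.133, 0.3131]
tool_rot: [-3.141, 0.002, 1.406]
force: [-0.8, 0.4, -2.3]
grip_width: 0.022
clock: 14.95
position: [0.4759, -0.1335, 0.3133]
tool_rot: [-3.142, 0.0, 1.405]
force: [-0.2, -0.3, -2.8]
grip_width: 0.0219
[ 0.47586209 -0.13352449  0.31325789] [-1.79998246e+02  2.69774452e-02  8.04991863e+01] 0.021882294656923464 [-0.15228116 -0.30115634 -2.77250901] [-0.10349664 -0.00715322  0.02137443] 0.0023781875047526714
```

View pics/8z.png

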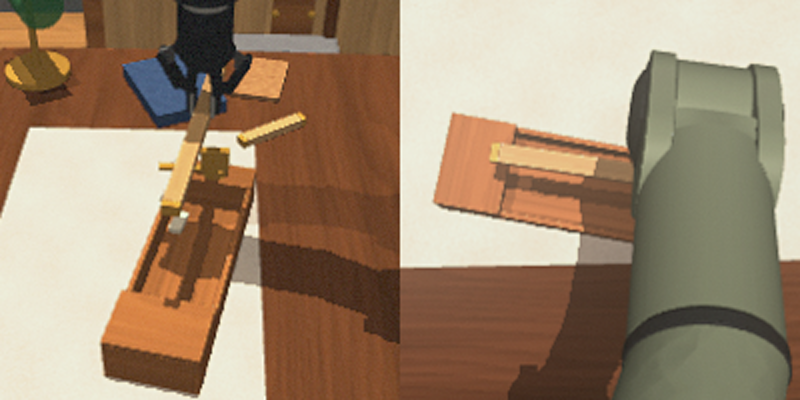

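```bash
python3 - <<'E'
from h import *
c1,d1=ray("top",[[275.5,186.5]]); c2,d2=ray("side",[[315,184]])
A=np.c_[d1[0],-d2[0]]; s=np.linalg.lstsq(A,c2-c1,rcond=None)[0]
P,Q=c1+s[0]*d1[0],c2+s[1]*d2[0]; print("hood end",P,Q,np.linalg.norm(P-Q))
# predicted level ruler: centre 45mm toward hood from grasp
u=np.array([.165,.986,0]); g=np.array([.4759,-.1335,.245])
for L in(-125,45,215): print(L,g+u*L/1000, proj("side",g+u*L/1000),proj("top",g+u*L/1000))
x,y,a=np.load("case.npy"); print(np.hypot(*((g+u*.045)[:2]-[x,y])))
E
```

```text
hood end [0.51111181 0.08043171 0.24398795] [0.50953504 0.08056717 0.24371928] 0.0016052191860954023
-125 [ 0.455275 -0.25675   0.245   ] [[338.15107834 113.13098304]] [[410.74505047 205.95633528]]
45 [ 0.483325 -0.08913   0.245   ] [[327.62473978 143.94844381]] [[343.38304377 196.11619893]]
215 [0.511375 0.07849  0.245   ] [[314.29544114 183.03562385]] [[276.23352179 186.31169262]]
0.06917578269233447
```

```bash
python3 -c "
from workcell import bot
print(bot.job_done())"
```

```text
the job is handed in; nothing more can be done
None
```

I turned the latch clockwise and it stayed over after I let go. I then gripped the ruler, tilted it 20°, drew it back past the hood, lifted it and levelled it. I handed the job in at about 15 s with the ruler held, and got no verdict back.

**Ruler:** Triangulating its hood end gives a height of about 244 mm, with the two camera rays 1.6 mm apart. That agrees with a level ruler, whose underside would be about 235 mm up, against the 176 mm needed. The free end was hidden behind the arm in both pictures, so its height is inferred from the ruler being level. The centre is about 70 mm from the case origin seen from above.

**Grip:** The arm was still (joint speeds below 0.003 rad/s), the grip was set to 80 N, and the wrist felt only a small downward load of about 2.8 N. The fingers read 21.9 mm on the 24 mm ruler. The same reading was about 1 mm low on the latch bar, and the ruler did not slip.

**Latch and other things:** The keeper arm was still across the case in the last picture, judged by eye rather than measured. The eraser, book and short ruler look unmoved there. I did not recheck the mug, ink jar and paperweight, but the arm never went near them.

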